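Load a slide tray onto the scanner's narrow carriage

ROBOT

A 6-joint arm with a two-finger parallel gripper is mounted at the origin on the work surface. World frame = base frame: x ahead of the robot, y to its left, z up, the work surface at z = 0. Lengths are in m, angles in rad, forces in N, time in s.
With the tool pointing down it reaches from about 0.3 to 0.775 m from the base axis. Payload 14.6 kg.
Tool frame: the origin (TCP) lies at the very end of the fingers, on their centre line; the grasp point (between the pads) lies 19 mm behind it; z points along the fingers, y is the line along which they close (so a half turn about z gives the same grasp; the last joint's range is limited). The gripper opens to 94 mm and grips with 3 to 60 N. Pads are 16 mm wide; open, the fingers measure 119 mm over their backs; the gripper's body (75 mm by 177 mm) begins 78 mm behind the grasp point.
Start: joints at [-1.347, 0.3, 1.521, -0, 1.321, -0.067], TCP at [0.158, -0.527, 0.205] pointing down, gripper open.
Joint ranges: [-3.03, 3.03], [-0.79, 2.21], [0.23, 2.52], [-1.04, 4.18], [0, 3.07], [-2.55, 2.55]. Speed limits (rad/s): [2.22, 2.22, 2.57, 3.14, 3.14, 3.14].

INTERFACE

Orientations are given as [roll, pitch, yaw] about the fixed x, y, z axes, in that order (R = Rz(yaw) Ry(pitch) Rx(roll)).
In Python, from station import ctrl gives the robot as it stands.
- The arm moves only by the tool move_arm, never from a script. Its argument "increments" is a list of rows, each a list of 7 numbers: the opening, from 0 (shut) to 1 (fully open), then the shift along the tool's x, y, z in units of 50 mm (1.0 is 50 mm), then the turn, a rotation vector about the tool's x, y, z in rad. In form: [[claw, tx, ty, tz, rx, ry, rz], ...]. A call has 1 to 20 rows; each row shifts and turns the commanded pose from where the row before left it, along the tool's axes as they then stand; what a row does not reach is not made up. A row lasts 1/10 s, in which the tool goes at most 50 mm and 8.59 degrees, less where a joint would pass 70% of its speed; a pose out of reach is approached as far as the arm can. A call is refused whole if a number of a shift passes 1 or a number of a turn 0.15, either way. A call with a gripper value outside its range is refused whole. The fingers move at their own pace and stop on an object; "force" is the grip in N (left out, the last holds). Time passes only in rows, so rows that do not move let the fingers close. It gives the time, the measured TCP pose, the force, the opening and the grip force at its end, in the units of the state.
- ctrl.get_obs(): the state, without advancing time (a new reading comes with each control period).
- ctrl.camera(name): name is "side" or "top" or "wrist"; returns a dict with "color" (420x560x3 uint8, blue, green, red), "K" (3x3 intrinsics, pixels), "pose" (4x4, takes a point from camera to world coordinates); the wrist camera has in their place "tool_from_camera" (4x4, takes a point from camera to tool coordinates, whose origin is the TCP and whose axes are the flange's). Camera axes: x right, y down, z forward; pixel columns grow to the right and rows downward; lengths in m; the calibration is good to about 2 mm. A picture is of the moment at which its call begins: read the wrist's pose just before it. There is no depth.
- ctrl.hand_in(): hands the job in; it is judged then, once.
Trained networks look in a picture, given as the dict that the camera call returned (one of the last four; its "shot" number tells which), for a name from the list of things; names that differ only in an ending like _2 or _b are one class to them, and where a whole thing is asked for, a point or a joint stands for the part that bears it (a point fixed in the world has none). Each returns a list of dicts, best first, with "conf" (0 to 1); they miss things now and then, are a little off and sometimes report something else, mostly with a low value. They report only what shows in the picture. A call takes as long as a camera call. They do not tell look-alikes from the thing itself.
- ctrl.cut_out(name, picture): "mask" (420x560 bool, what is visible of it) and "centre" ([row, column] in pixels, amid what is visible of it).
The state is a dict: "time_s": time; "qpos": joint angles; "joint_vel": joint speeds; "tau": joint torques, N m; "ee_pos": TCP position; "eef_rot": TCP orientation; "force": force on the tool from outside, world axes, zero at the start; "moment": the same for the moment, N m; "grip_width": finger opening in m; "grip_force": force on a finger pad.
Only numpy, scipy, OpenCV 4.12 (cv2) and the standard library are available. Lean on these libraries where they do the work, as an engineer would, in place of code of your own. Each camera call takes 0.05 s, during which the arm holds its last target. There are 200 camera calls.

TASK

The slide scanner's narrow carriage is blocked by a bottle: take the bottle off and stand it upright on the bench, well clear of the carriage. Then slide the slide tray, which is too wide to grasp and must stay flat, off the loading shelf and onto the carriage, until it rests wholly on the carriage, centred and straight on it and up against its end stop. Leave the jar, objective, slide box and eyepiece where they are.

Things in the scene. Friction and masses are not known exactly. Their poses are not given: they have to be found in the camera images.
- shelf_top (a point): Fixed aluminium loading shelf, a flat raised plate 320 mm along its x and 300 mm along its y, on two legs. This point is the centre of its upper face, 90 mm above the bench. The carriage lies beyond its -y edge, across a gap of 15 to 35 mm, up to 30 mm off the shelf's middle and turned up to 0.1 rad from it.
- carriage_top (a point): Fixed narrow steel carriage of the slide scanner, a raised bar 50 mm wide (its x) and 140 mm long (its y). This point is the centre of its upper face, 88 mm above the bench, 2 mm lower than the shelf. The shelf is at its +y end, the end stop at its -y end. It stands on a foot 90 by 110 mm, 8 mm high.
- stop_face (a point): End stop across the -y end of the carriage, 50 mm wide, 25 mm high. This point is at the foot of the face that the tray meets, 70 mm from the carriage's middle; axes as the carriage's. 100 mm further to -y begins the white scanner housing, 300 mm wide, 200 mm high.
- tray_center (a point): Slide tray, a flat aluminium plate with four glass slides: 110 mm along its x, 130 mm along its y, 16 mm thick, 0.25 to 0.5 kg, loose on the shelf. This point is its middle, half-way up. Its y goes along the carriage's y (either way round), so it overhangs 30 mm at each side; at the stop its middle is 5 mm to -y of the carriage's middle. More than 25 mm off to the side it tips off.
- bottle_center (a point): Amber reagent bottle with a black cap, 46 mm diameter over its lower half, narrower at the neck, 100 mm high, 0.18 kg, standing on the carriage. This point is on its axis, half-way up; its z axis points up to the cap.
- jar: Square glass staining jar, 50 by 50 by 50 mm, standing loose on the shelf near a rear (+y) corner; origin at the centre of its underside. Leave alone.
- objective: Microscope objective standing on end, 36 mm diameter, 50 mm high, loose on the shelf near the other rear corner; origin at the centre of its underside. Leave alone.
- slide_box: Small closed plastic slide box, 40 mm (its x) by 60 mm, 33 mm high, loose on the shelf near a front (-y, carriage side) corner; origin at the centre of its underside. Leave alone.
- eyepiece: Black eyepiece standing on end, 42 mm diameter, 55 mm high, loose on the shelf near the other front corner; origin at the centre of its underside. Leave alone.
Mind the look-alikes: they are no part of the job. What is meant by the part that bears bottle_center is not purple, and is the smaller of those in its own colour.

How it is judged:
By the outcome, as a careful person would: the job done as asked, in the order asked, and still so for the second after the job is handed in, with the robot touching nothing.
It also fails if it takes over 72 s, if anything falls off the work surface, if the arm or the gripper's body presses on something with over 40 N, if the wrist force passes 120 N, or if a joint passes its speed limit or range.

## Working session

There is one attempt and no reset: what is moved stays moved. The work goes in short steps, Python scripts to look and compute and a tool call to move; the robot and the scene stay as the last step left them, time stands still between calls to the robot, and variables do not carry over. Pictures are saved under pics/ and viewed, at most 10 in all, crops included, and the job is handed in when it is done.

Besides the shell and the picture viewer there is one more tool, called after "Request:" by a JSON object that holds its "method" and its "body". move_arm: Moves the arm, as the interface text tells. Its arguments: {"type":"object","properties":{"increments":{"type":"array","items":{"type":"array","items":{"type":"number"}}},"force":{"type":"number"}},"required":["increments"]}

```bash
ls; mkdir -p pics; cat > h.py <<'E'
import numpy as np, cv2
from station import ctrl
from scipy.spatial.transform import Rotation as R
def ray(p,uv,z):
    K=np.array(p["K"]);T=np.array(p["pose"])
    d=T[:3,:3]@np.linalg.solve(K,[uv[0],uv[1],1.]);o=T[:3,3]
    return o+d*(z-o[2])/d[2]
def proj(p,X):
    T=np.linalg.inv(np.array(p["pose"]));c=T[:3,:3]@np.array(X)+T[:3,3];u=np.array(p["K"])@c
    return u[:2]/u[2]
def wrist():
    s=ctrl.get_obs();p=ctrl.camera("wrist")
    T=np.eye(4);r=np.array(s["eef_rot"]);T[:3,:3]=r if r.shape==(3,3) else R.from_euler("xyz",r).as_matrix()
    T[:3,3]=s["ee_pos"];p["pose"]=T@np.array(p["tool_from_camera"]);return p
E
python3 - <<'E'
from h import *
s=ctrl.get_obs();print(s)
a=ctrl.camera("top");b=ctrl.camera("side")
cv2.imwrite("pics/top.png",a["color"]);cv2.imwrite("pics/side.png",b["color"])
for n,p in (("top",a),("side",b)):
    print(n,np.round(p["pose"],3).tolist(),np.array(p["K"]).round(1).tolist())
    for o in ("tray_center","bottle_center","carriage_top","shelf_top","jar","objective","slide_box","eyepiece"):
        try: print(o,[(round(c["conf"],2),np.round(c["centre"]).tolist(),int(c["mask"].sum())) for c in ctrl.cut_out(o,p)])
        except Exception as e: print(o,e)
E
```

```text
pics
{'time_s': 0.0, 'qpos': array([-1.34658660e+00,  3.00510846e-01,  1.52155990e+00, -5.38732248e-06,
        1.32071870e+00, -6.65861171e-02]), 'joint_vel': array([-6.37709713e-04, -7.41303775e-05,  1.21520844e-03, -4.01205034e-04,
       -1.71406281e-03, -2.21292263e-04]), 'tau': array([ 4.31590797e-05, -5.31808662e+01, -3.52734590e+01,  7.08745932e-02,
        2.44126737e-02, -7.24643428e-05]), 'ee_pos': array([ 0.15763831, -0.52665375,  0.2048735 ]), 'eef_rot': array([-3.14039816e+00, -7.44243864e-05,  2.90797138e-01]), 'force': array([1.73147967, 0.26174633, 0.09757176]), 'moment': array([-0.03195375,  0.00331245, -0.0050075 ]), 'grip_force': 0.0, 'grip_width': 0.09387724955942467}
top [[0.011, -0.988, 0.156, 0.427], [-1.0, -0.006, 0.03, 0.036], [-0.029, -0.157, -0.987, 0.914], [0.0, 0.0, 0.0, 1.0]] [[395.0, 0.0, 281.9], [0.0, 395.0, 209.3], [0.0, 0.0, 1.0]]
tray_center [(0.88, [219.0, 254.0], 3362), (0.21, [241.0, 396.0], 593)]
bottle_center [(0.97, [242.0, 396.0], 605), (0.88, [304.0, 394.0], 837), (0.62, [147.0, 371.0], 474), (0.43, [257.0, 504.0], 19247)]
carriage_top [(0.67, [256.0, 503.0], 19418)]
shelf_top [(0.6, [249.0, 274.0], 16141)]
jar [(0.87, [161.0, 222.0], 813)]
objective [(0.59, [288.0, 207.0], 260)]
slide_box [(0.81, [307.0, 314.0], 634)]
eyepiece [(0.72, [171.0, 331.0], 386)]
side [[-0.765, -0.474, 0.435, 0.018], [-0.644, 0.554, -0.528, 0.67], [0.009, -0.684, -0.729, 0.968], [0.0, 0.0, 0.0, 1.0]] [[523.3, 0.0, 275.7], [0.0, 523.3, 222.9], [0.0, 0.0, 1.0]]
tray_center [(0.62, [246.0, 252.0], 2506), (0.34, [179.0, 268.0], 387)]
bottle_center [(0.75, [165.0, 270.0], 200), (0.68, [180.0, 348.0], 625), (0.65, [217.0, 388.0], 1000), (0.21, [259.0, 287.0], 12168)]
carriage_top [(0.87, [139.0, 397.0], 11891)]
shelf_top [(0.61, [263.0, 286.0], 12204)]
jar [(0.84, [230.0, 193.0], 813)]
objective [(0.92, [304.0, 273.0], 370)]
slide_box [(0.81, [250.0, 351.0], 624)]
eyepiece [(0.88, [181.0, 267.0], 345)]
```

View pics/top.png

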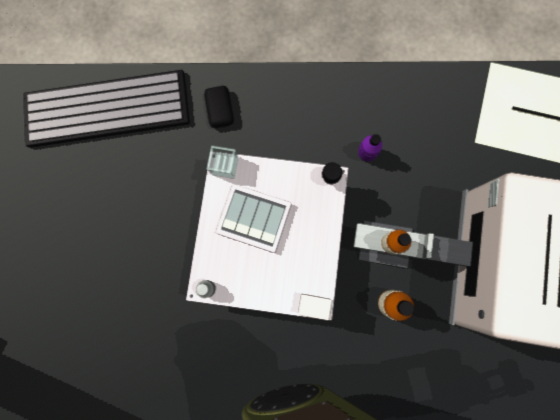

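View pics/side.png

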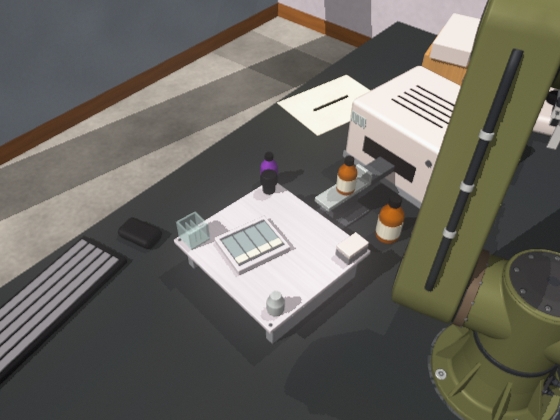

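The top view shows three bottles: amber at (398,241) on the carriage, a larger amber at (396,304) on the bench, and purple at (371,147). The one on the carriage fits: it isn't purple and is the smaller of the two ambers. The tray is at (254,219). I'll confirm with a crop.

```bash
python3 - <<'E'
from h import *
a=ctrl.camera("top");b=ctrl.camera("side")
c=cv2.resize(a["color"][200:330,340:480],None,fx=5,fy=4.5,interpolation=cv2.INTER_CUBIC)
c=cv2.resize(a["color"][205:325,345:485],None,fx=5,fy=5,interpolation=cv2.INTER_CUBIC)
cv2.imwrite("pics/crop.png",c)
def quad(m):
    k=max(cv2.findContours(m.astype(np.uint8),0,2)[0],key=cv2.contourArea)
    return cv2.boxPoints(cv2.minAreaRect(k)),cv2.approxPolyDP(cv2.convexHull(k),6,True)[:,0]
t=ctrl.cut_out("tray_center",a)[0]["mask"];bx,ap=quad(t)
print("tray approx",ap.tolist(),[ray(a,q,.106)[:2].round(3).tolist() for q in ap])
print("centre",ray(a,bx.mean(0),.105).round(3))
s=ctrl.cut_out("shelf_top",a)[0]["mask"];_,ap=quad(s)
print("shelf",ap.tolist(),[ray(a,q,.09)[:2].round(3).tolist() for q in ap])
for p,n in((a,"top"),(b,"side")):
  for o in ctrl.cut_out("bottle_center",p)[:3]:
    v=o["centre"][::-1]; print(n,np.round(v),[ray(p,v,z)[:2].round(3).tolist() for z in(.05,.138)])
for n,z in(("jar",.12),("objective",.115),("slide_box",.11),("eyepiece",.12)):
    v=ctrl.cut_out(n,a)
    if v: print(n,ray(a,v[0]["centre"][::-1],z).round(3))
E
```

```text
tray approx [[233, 186], [289, 203], [274, 251], [216, 232]] [[0.604, 0.164], [0.569, 0.046], [0.469, 0.076], [0.507, 0.196]]
centre [0.538 0.121 0.105]
shelf [[207, 174], [239, 155], [347, 168], [332, 308], [294, 315], [187, 300]] [[0.634, 0.224], [0.676, 0.156], [0.648, -0.077], [0.356, -0.042], [0.341, 0.035], [0.368, 0.254]]
top [397. 242.] [[0.493, -0.187], [0.487, -0.165]]
top [393. 306.] [[0.359, -0.175], [0.366, -0.153]]
side [348. 178.] [[0.526, -0.239], [0.477, -0.152]]
side [391. 218.] [[0.362, -0.188], [0.329, -0.106]]
side [253. 244.] [[0.564, 0.091], [0.512, 0.146]]
jar [0.652 0.19  0.12 ]
objective [0.391 0.214 0.115]
slide_box [ 0.362 -0.002  0.11 ]
eyepiece [ 0.635 -0.042  0.12 ]
```

View pics/crop.png

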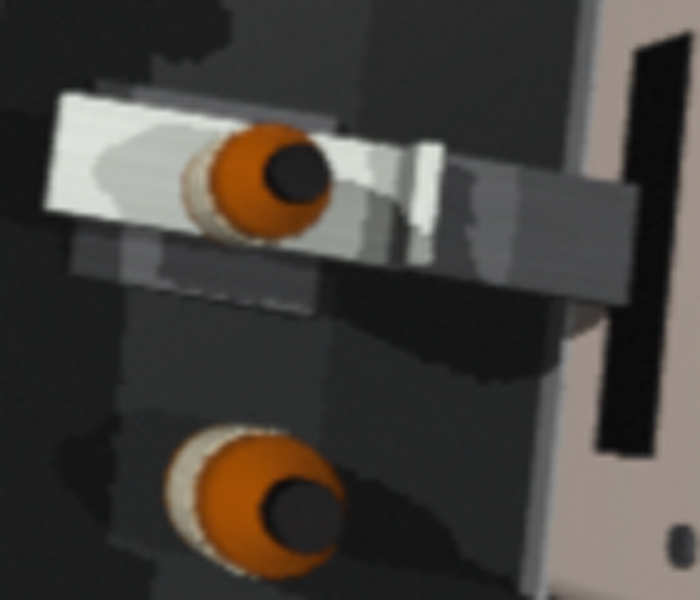

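Confirmed: the smaller amber bottle stands on the carriage, with its cap at px (404,240). The carriage's free-end corners are at px (357,223) and (354,247).

```bash
python3 - <<'E'
from h import *
a=ctrl.camera("top")
f=lambda x,y,z:ray(a,(345+x/5,205+y/5),z)[:2].round(4).tolist()
print("end corners",f(60,92,.088),f(45,210,.088))
print("lower edge",f(385,265,.088),"upper edge",f(410,142,.088))
print("stop top front edge",f(416,142,.113),f(410,263,.113),"back",f(443,143,.113),f(435,266,.113))
print("cap",f(297,173,.188),"housing",f(525,600,0),"bigcap",f(303,515,.12),f(303,515,.14))
b=ctrl.camera("side")
for x in ((348,160),(394,202)): print("side cap",[ray(b,x,z)[:2].round(3).tolist() for z in(.12,.14,.188)])
s=ctrl.get_obs();print(s["ee_pos"])
E
```

```text
end corners [0.5292, -0.0961] [0.4799, -0.089]
lower edge [0.4585, -0.2277] upper edge [0.5094, -0.2402]
stop top front edge [0.5069, -0.2342] [0.4585, -0.2296] back [0.5066, -0.245] [0.4574, -0.2394]
cap [0.4878, -0.1655] housing [0.3151, -0.3106] bigcap [0.3606, -0.1817] [0.3623, -0.1762]
side cap [[0.526, -0.227], [0.514, -0.206], [0.485, -0.155]]
side cap [[0.359, -0.172], [0.351, -0.153], [0.331, -0.105]]
[ 0.1576888  -0.526916    0.20545454]
```

```bash
cat >> h.py <<'E'
def go(target,yaw,p=None,r=None):
    "remaining move: total in tool units after turning to yaw, and turn about tool z"
    s=ctrl.get_obs();p=s["ee_pos"] if p is None else np.array(p);r=s["eef_rot"][2] if r is None else r
    c,n=np.cos(yaw),np.sin(yaw);d=(np.array(target)-p)/.05
    u=[c*d[0]+n*d[1], n*d[0]-c*d[1], -d[2]]
    print("turn rz",round(-(yaw-r),3),"total tool units",np.round(u,2),"len",round(np.linalg.norm(d),2));return u
E
python3 - <<'E'
from h import *
go([.4875,-.163,.27],1.422)
E
```

```text
turn rz -1.131 total tool units [ 8.18  5.44 -1.29] len 9.91
```

Request:
{"method": "move_arm", "body": {"increments": [[1,0,0,-0.4,0,0,-0.14],[1,0,0,-0.5,0,0,-0.14],[1,0,0,-0.4,0,0,-0.14],[1,0,0,0,0,0,-0.14],[1,0,0,0,0,0,-0.14],[1,0,0,0,0,0,-0.14],[1,0,0,0,0,0,-0.14],[1,0,0,0,0,0,-0.15],[1,0,0,0,0,0,0]]}}

```text
time_s: 2.4
ee_pos: [0.1577, -0.5269, 0.2704]
eef_rot: [-3.142, -0.0, 1.423]
force: [-0.1, 1.5, -0.1]
grip_width: 0.0937
grip_force: 0.0
```

Request:
{"method": "move_arm", "body": {"increments": [[1,0.58,0.39,0,0,0,0],[1,0.58,0.39,0,0,0,0],[1,0.58,0.39,0,0,0,0],[1,0.58,0.39,0,0,0,0],[1,0.58,0.39,0,0,0,0],[1,0.58,0.39,0,0,0,0],[1,0.58,0.39,0,0,0,0],[1,0.58,0.39,0,0,0,0],[1,0.58,0.39,0,0,0,0],[1,0.58,0.39,0,0,0,0],[1,0.58,0.39,0,0,0,0],[1,0.58,0.39,0,0,0,0],[1,0.58,0.39,0,0,0,0],[1,0.58,0.39,0,0,0,0],[1,0,0,0,0,0,0],[1,0,0,0,0,0,0]]}}

```text
time_s: 4.0
ee_pos: [0.4883, -0.166, 0.2702]
eef_rot: [-3.141, 0.0, 1.419]
force: [-0.6, -0.1, -0.4]
grip_width: 0.0937
grip_force: 0.0
```

```bash
python3 - <<'E'
from h import *
print(ctrl.get_obs()["ee_pos"])
p=wrist();cv2.imwrite("pics/w1.png",p["color"])
for o in ctrl.cut_out("bottle_center",p)[:3]: print(o["conf"],o["centre"],o["mask"].sum(),ray(p,o["centre"][::-1],.16).round(3))
print(p["pose"].round(3).tolist())
t=ctrl.camera("top");cv2.imwrite("pics/t2.png",t["color"]); print(proj(t,[.22,-.28,0]))
E
```

```text
[ 0.48830572 -0.16600288  0.27024221]
0.98 [118.9, 478.0] 2820 [ 0.649 -0.126  0.16 ]
0.6 [191.9, 272.7] 2728 [ 0.487 -0.158  0.16 ]
0.55 [206.3, 158.8] 3605 [ 0.395 -0.156  0.16 ]
[[0.989, -0.146, -0.039, 0.5], [-0.151, -0.957, -0.247, -0.094], [-0.001, 0.25, -0.968, 0.449], [0.0, 0.0, 0.0, 1.0]]
[438.20617846 369.94312123]
```

View pics/w1.png

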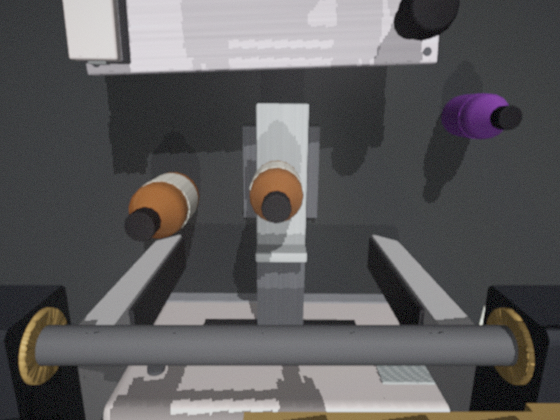

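View pics/t2.png

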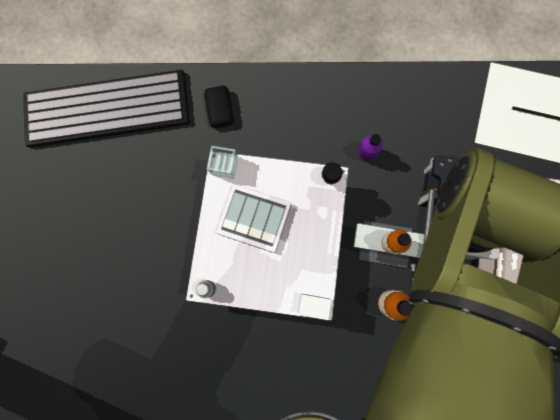

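Wrist view: the cap is at px (276,207), the carriage's free-end corners are at (257,104) and (308,104), and its side edges run to about (257,248) and (306,248). The big amber is at (160,205), clear of the fingers.

```bash
python3 - <<'E'
from h import *
p=wrist()
print("cap",ray(p,(276,207),.188).round(4))
for q in((257,104),(308,104),(257,240),(306.5,240)):print(q,ray(p,q,.088).round(4))
print("stop top face edge",ray(p,(257,251),.113).round(4),ray(p,(306.5,251),.113).round(4))
go([ *ray(p,(276,207),.188)[:2],.107],1.419)
g=cv2.cvtColor(p["color"],cv2.COLOR_BGR2GRAY)
for r in(110,120,130,140,150): # side edges subpixel
    d=np.diff(g[r].astype(float));l=240+np.argmax(d[240:270]);k=290+np.argmin(d[290:325]);print(r,l,k,end="; ")
print(g[225:262,264], g[225:262,300])
E
```

```text
cap [ 0.4885 -0.1645  0.188 ]
(257, 104) [ 0.4819 -0.0896  0.088 ]
(308, 104) [ 0.5291 -0.0968  0.088 ]
(257, 240) [ 0.4597 -0.2229  0.088 ]
(306.5, 240) [ 0.51   -0.2306  0.088 ]
stop top face edge [ 0.4606 -0.2251  0.113 ] [ 0.5078 -0.2324  0.113 ]
turn rz -0.001 total tool units [0.05 0.01 3.27] len 3.27
110 255 308; 120 255 308; 130 256 308; 140 256 307; 150 256 307; [153 155 153 153 154 155 153 145 125 116 116 120 117 117 118 120 113 110
  97  84  85  81  80  85  81  86 100 121 148 156 157 155 153 152 149 132
 102] [198 198 201 199 199 197 189 178 172 171 169 172 171 170 171 172 171 168
 159 147 143 144 144 146 148 148 164 189 205 204 202 203 200 199 197 177
 125]
```

Request:
{"method": "move_arm", "body": {"increments": [[1,0.05,0,0.5,0,0,0],[1,0,0,0.5,0,0,0],[1,0,0,0.5,0,0,0],[1,0,0,0.5,0,0,0],[1,0,0,0.4,0,0,0],[1,0,0,0.4,0,0,0],[1,0,0,0.3,0,0,0],[1,0,0,0.15,0,0,0],[0.3,0,0,0,0,0,0],[0.3,0,0,0,0,0,0],[0.3,0,0,0,0,0,0],[0.3,0,0,0,0,0,0],[0.3,0,0,0,0,0,0],[0.3,0,0,0,0,0,0],[0.3,0,0,0,0,0,0],[0.3,0,0,0,0,0,0]], "force": 25}}

```text
time_s: 5.8
ee_pos: [0.4887, -0.1638, 0.1081]
eef_rot: [3.141, 0.0, 1.421]
force: [-1.5, 0.4, 2.5]
grip_width: 0.0455
grip_force: 25.0
```

Request:
{"method": "move_arm", "body": {"increments": [[0.3,0,0,-0.2,0,0,0],[0.3,0,0,-0.4,0,0,0],[0.3,0,0,-0.5,0,0,0],[0.3,0,0,-0.5,0,0,0],[0.3,0,0,-0.5,0,0,0],[0.3,0,0,-0.5,0,0,0],[0.3,0,0,-0.3,0,0,0],[0.3,0,0,0,0,0,0]]}}

```text
time_s: 6.6
ee_pos: [0.4892, -0.164, 0.2553]
eef_rot: [3.138, 0.001, 1.421]
force: [0.6, 0.7, -1.8]
grip_width: 0.0455
grip_force: 25.0
```

```bash
python3 - <<'E'
from h import *
s=ctrl.get_obs();print(s["ee_pos"],s["grip_width"],s["grip_force"])
go([.22,-.28,.25],s["eef_rot"][2])
E
```

```text
[ 0.48919031 -0.1639597   0.2553215 ] 0.04553538205054654 24.99967181647662
turn rz -0.0 total tool units [-3.1  -4.98  0.11] len 5.86
```

Request:
{"method": "move_arm", "body": {"increments": [[0.3,-0.31,-0.5,0,0,0,0],[0.3,-0.31,-0.5,0,0,0,0],[0.3,-0.31,-0.5,0,0,0,0],[0.3,-0.31,-0.5,0,0,0,0],[0.3,-0.31,-0.5,0,0,0,0],[0.3,-0.31,-0.5,0,0,0,0],[0.3,-0.31,-0.5,0,0,0,0],[0.3,-0.31,-0.5,0,0,0,0],[0.3,-0.31,-0.5,0,0,0,0],[0.3,-0.31,-0.5,0,0,0,0],[0.3,0,0,0,0,0,0.13],[0.3,0,0,0,0,0,0.13],[0.3,0,0,0,0,0,0.13],[0.3,0,0,0,0,0,0.13],[0.3,0,0,0,0,0,0.13],[0.3,0,0,0,0,0,0.13],[0.3,0,0,0,0,0,0.13],[0.3,0,0,0,0,0,0]]}}

```text
time_s: 8.4
ee_pos: [0.2181, -0.2794, 0.2523]
eef_rot: [-3.14, 0.0, 0.509]
force: [-0.2, -1.1, -1.5]
grip_width: 0.0458
grip_force: 25.0
```

```bash
python3 - <<'E'
from h import *
s=ctrl.get_obs();print(s["ee_pos"],s["eef_rot"],s["grip_force"])
p=wrist();cv2.imwrite("pics/w2.png",p["color"]);print(proj(p,[*s["ee_pos"][:2],0]))
E
```

```text
[ 0.2181261  -0.27939265  0.25227585] [-3.14048141e+00  4.30256041e-05  5.08685389e-01] 25.000751428306103
[276.66685593 171.49923433]
```

View pics/w2.png

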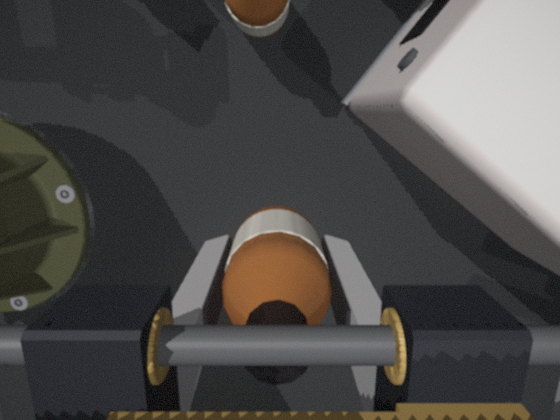

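The bench below (px 277,171) is clear, with the housing corner to the right. Lowering the bottle.

Request:
{"method": "move_arm", "body": {"increments": [[0.3,0,0,0.5,0,0,0],[0.3,0,0,0.5,0,0,0],[0.3,0,0,0.5,0,0,0],[0.3,0,0,0.5,0,0,0],[0.3,0,0,0.5,0,0,0],[0.3,0,0,0.5,0,0,0],[0.3,0,0,0.5,0,0,0],[0.3,0,0,0.4,0,0,0],[0.3,0,0,0.3,0,0,0],[0.3,0,0,0.2,0,0,0],[0.3,0,0,0.1,0,0,0],[0.3,0,0,0.06,0,0,0],[0.3,0,0,0.04,0,0,0],[0.3,0,0,0.02,0,0,0],[0.3,0,0,0,0,0,0],[0.3,0,0,0,0,0,0]]}}

```text
time_s: 10.05
ee_pos: [0.2184, -0.2798, 0.0222]
eef_rot: [3.141, -0.0, 0.511]
force: [0.2, 0.0, -1.9]
grip_width: 0.0454
grip_force: 25.0
```

Request:
{"method": "move_arm", "body": {"increments": [[0.3,0,0,0.03,0,0,0],[0.3,0,0,0,0,0,0],[0.7,0,0,0,0,0,0],[0.85,0,0,0,0,0,0],[1,0,0,0,0,0,0],[1,0,0,0,0,0,0],[1,0,0,0,0,0,0],[1,0,0,-0.3,0,0,0],[1,0,0,-0.5,0,0,0],[1,0,0,-0.7,0,0,0],[1,0,0,-0.8,0,0,0],[1,0,0,-0.8,0,0,0],[1,0,0,-0.8,0,0,0],[1,0,0,-0.8,0,0,0],[1,0,0,0,0,0,0]]}}

```text
time_s: 11.55
ee_pos: [0.2191, -0.2809, 0.2598]
eef_rot: [3.134, -0.0, 0.511]
force: [0.3, 0.4, -1.3]
grip_width: 0.094
grip_force: 0.0
```

```bash
python3 - <<'E'
from h import *
s=ctrl.get_obs();p=wrist()
for o in ctrl.cut_out("bottle_center",p)[:3]: print(o["conf"],o["centre"],o["mask"].sum(),ray(p,o["centre"][::-1],.05).round(3), proj(p,[.218,-.28,.05]))
t=ctrl.camera("top")
m=ctrl.cut_out("tray_center",t)[0]["mask"]
k=max(cv2.findContours(m.astype(np.uint8),0,1)[0],key=cv2.contourArea)
W=np.array([ray(t,q[0],.106)[:2]*1000 for q in k],np.float32);r=cv2.minAreaRect(W);print("tray",r)
print(cv2.boxPoints(r).round(1).tolist())
E
```

```text
0.74 [176.7, 270.9] 1694 [ 0.219 -0.276  0.05 ] [273.66670152 178.80794325]
0.64 [13.9, 255.0] 1897 [ 0.349 -0.187  0.05 ] [273.66670152 178.80794325]
0.55 [105.3, 481.9] 39598 [ 0.387 -0.427  0.05 ] [273.66670152 178.80794325]
tray ((537.2817993164062, 120.18377685546875), (131.0110321044922, 111.25508117675781), 71.93206024169922)
[[464.1000061035156, 75.19999694824219], [569.9000244140625, 40.70000076293945], [610.5, 165.1999969482422], [504.70001220703125, 199.6999969482422]]
```

Request:
{"method": "move_arm", "body": {"increments": [[0.74,0,0,0,0,0,-0.13],[0.74,0,0,0,0,0,-0.13],[0.74,0,0,0,0,0,-0.13],[0.74,0,0,0,0,0,-0.13],[0.74,0,0,0,0,0,-0.13],[0.74,0,0,0,0,0,-0.13],[0.74,0,0,0,0,0,-0.13],[0.74,0,0,0,0,0,0],[0.74,0,0,0,0,0,0]]}}

```text
time_s: 12.65
ee_pos: [0.2182, -0.2795, 0.2547]
eef_rot: [-3.141, -0.001, 1.417]
force: [-0.1, 0.9, -0.3]
grip_width: 0.0697
grip_force: 0.0
```

```bash
python3 - <<'E'
from h import *
s=ctrl.get_obs();print(s["grip_width"],s["eef_rot"]);go([.5532,.2182,.26],1.419)
E
```

```text
0.06971405506710127 [-3.14065876e+00 -1.13448920e-03  1.41690482e+00]
turn rz -0.002 total tool units [10.85  5.12 -0.11] len 12.0
```

Request:
{"method": "move_arm", "body": {"increments": [[0.74,0.6,0.28,0,0,0,0],[0.74,0.6,0.28,0,0,0,0],[0.74,0.6,0.28,0,0,0,0],[0.74,0.6,0.28,0,0,0,0],[0.74,0.6,0.28,0,0,0,0],[0.74,0.6,0.28,0,0,0,0],[0.74,0.6,0.28,0,0,0,0],[0.74,0.6,0.28,0,0,0,0],[0.74,0.6,0.28,0,0,0,0],[0.74,0.6,0.28,0,0,0,0],[0.74,0.6,0.28,0,0,0,0],[0.74,0.6,0.28,0,0,0,0],[0.74,0.6,0.29,0,0,0,0],[0.74,0.6,0.29,0,0,0,0],[0.74,0.6,0.29,0,0,0,0],[0.74,0.6,0.29,0,0,0,0],[0.74,0.6,0.29,0,0,0,0],[0.74,0.6,0.29,0,0,0,0],[0.74,0,0,0,0,0,0],[0.74,0,0,0,0,0,0]]}}

```text
time_s: 14.65
ee_pos: [0.5509, 0.2162, 0.2544]
eef_rot: [-3.14, 0.001, 1.419]
force: [-0.3, -0.1, -0.6]
grip_width: 0.0695
grip_force: 0.0
```

```bash
python3 - <<'E'
from h import *
s=ctrl.get_obs();print(s["ee_pos"],s["eef_rot"]);go([.5532,.2182,.094],1.419)
p=wrist();cv2.imwrite("pics/w3.png",p["color"])
ux=np.array([.9885,-.1514,0])
for n in("jar","tray_center","objective"):
    for o in ctrl.cut_out(n,p)[:1]:
        v=np.argwhere(o["mask"])[:,::-1];h=cv2.approxPolyDP(cv2.convexHull(v.astype(np.int32)),5,True)[:,0]
        print(n,o["conf"],[(q.tolist(),ray(p,q,.106 if "tray" in n else .14)[:2].round(3).tolist()) for q in h])
for k in(-1,1): print("finger outer",s["ee_pos"]+k*.0475*ux)
E
```

```text
[0.55090398 0.21623706 0.25437   ] [-3.14004542e+00  8.82381768e-04  1.41915676e+00]
turn rz 0.0 total tool units [0.05 0.04 3.21] len 3.21
jar 0.86 [([438, 187], [0.681, 0.207]), ([431, 244], [0.673, 0.159]), ([375, 244], [0.627, 0.166]), ([362, 230], [0.618, 0.18]), ([364, 175], [0.623, 0.226]), ([417, 176], [0.665, 0.219])]
tray_center 0.66 [([345, 231], [0.608, 0.169]), ([326, 324], [0.579, 0.075]), ([217, 324], [0.473, 0.091]), ([234, 212], [0.51, 0.202])]
objective 0.83 [([129, 208], [0.431, 0.227]), ([130, 220], [0.43, 0.217]), ([110, 239], [0.409, 0.204]), ([87, 241], [0.389, 0.205]), ([76, 231], [0.383, 0.215]), ([82, 211], [0.393, 0.231]), ([106, 197], [0.415, 0.239])]
finger outer [0.50395023 0.22342856 0.25437   ]
finger outer [0.59785773 0.20904556 0.25437   ]
```

View pics/w3.png

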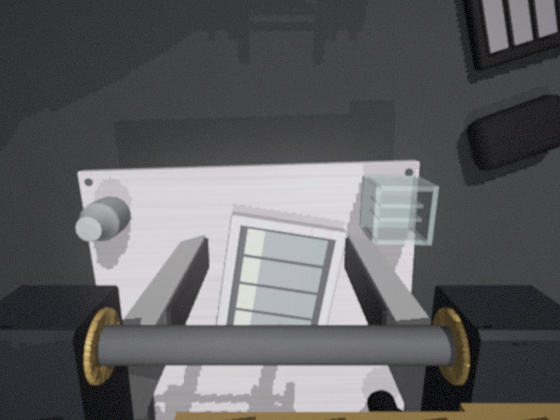

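The tray's rear corners are at px (234,207) and (345,231), the jar at (400,210), about 20 mm clear of the right finger. I'll descend behind the tray.

Request:
{"method": "move_arm", "body": {"increments": [[0.74,0.05,0.03,0.4,0,0,0],[0.74,0,0,0.5,0,0,0],[0.74,0,0,0.5,0,0,0],[0.74,0,0,0.5,0,0,0],[0.74,0,0,0.5,0,0,0],[0.74,0,0,0.4,0,0,0],[0.74,0,0,0.3,0,0,0],[0.74,0,0,0.08,0,0,0],[0.74,0,0,0,0,0,0],[0.74,0,0,0,0,0,0]]}}

```text
time_s: 15.85
ee_pos: [0.5535, 0.2185, 0.0976]
eef_rot: [3.14, -0.001, 1.421]
force: [0.9, 0.1, 1.0]
grip_width: 0.0697
grip_force: 0.0
```

Request:
{"method": "move_arm", "body": {"increments": [[0.74,0,0,0.06,0,0,0],[0.74,-0.1,0,0,0,0,0],[0.74,-0.1,0,0,0,0,0],[0.74,-0.1,0,0,0,0,0],[0.74,-0.1,0,0,0,0,0],[0.74,-0.1,0,0,0,0,0],[0.74,-0.1,0,0,0,0,0],[0.74,-0.1,0,0,0,0,0],[0.74,-0.1,0,0,0,0,0],[0.74,-0.1,0,0,0,0,0],[0.74,-0.1,0,0,0,0,0],[0.74,-0.1,0,0,0,0,0],[0.74,0,0,0,0,0,0],[0.74,0,0,0,0,0,0]]}}

```text
time_s: 17.25
ee_pos: [0.5448, 0.1637, 0.0933]
eef_rot: [-3.141, 0.0, 1.421]
force: [0.1, -0.0, 0.6]
grip_width: 0.0695
grip_force: 0.0
```

```bash
cat >> h.py <<'E'
C=np.array([.4949,-.1624]);TH=-.152
def tray():
    p=ctrl.camera("top")
    for nm in("top",):
        o=ctrl.cut_out("tray_center",p)
        if not o: print("none");continue
        m=o[0]["mask"];k=max(cv2.findContours(m.astype(np.uint8),0,1)[0],key=cv2.contourArea)
        W=np.array([ray(p,q[0],.106)[:2] for q in k])-C
        c,s=np.cos(TH),np.sin(TH);W=W@np.array([[c,-s],[s,c]])  # to carriage frame
        r=cv2.minAreaRect((W*1000).astype(np.float32))
        print("conf",o[0]["conf"],"rect",np.round(r[0],1),np.round(r[1],1),round(r[2],1),cv2.boxPoints(r).round(1).tolist())
    return p,m
E
python3 - <<'E'
from h import *
s=ctrl.get_obs();print(s["ee_pos"],s["force"]);p,m=tray();cv2.imwrite("pics/t3.png",cv2.resize(p["color"][130:330,180:440],None,fx=3,fy=3))
E
```

```text
[0.54475753 0.1637054  0.09334534] [ 0.0576848  -0.02135865  0.61013687]
conf 0.73 rect [ 10.2 246.3] [115.6 110.4] 89.5 [[-45.400001525878906, 189.0], [64.9000015258789, 188.0], [65.9000015258789, 303.6000061035156], [-44.5, 304.5]]
```

View pics/t3.png

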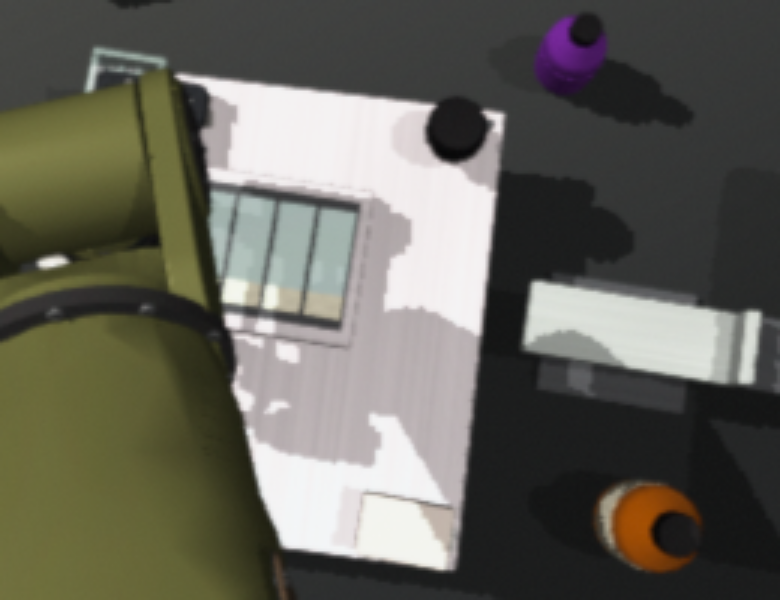

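The tray is now straight, with its front edge at crop px (370,190)–(350,345), about +10 mm off laterally. I'll push on with a small sideways component.

Request:
{"method": "move_arm", "body": {"increments": [[0.74,-0.08,-0.01,0,0,0,0],[0.74,-0.1,-0.013,0,0,0,0],[0.74,-0.1,-0.013,0,0,0,0],[0.74,-0.1,-0.013,0,0,0,0],[0.74,-0.1,-0.013,0,0,0,0],[0.74,-0.1,-0.013,0,0,0,0],[0.74,-0.1,-0.013,0,0,0,0],[0.74,-0.1,-0.013,0,0,0,0],[0.74,-0.1,-0.013,0,0,0,0],[0.74,-0.1,-0.013,0,0,0,0],[0.74,-0.1,-0.013,0,0,0,0],[0.74,-0.1,-0.013,0,0,0,0],[0.74,-0.1,-0.013,0,0,0,0],[0.74,-0.1,-0.013,0,0,0,0],[0.74,-0.1,-0.013,0,0,0,0],[0.74,-0.1,-0.013,0,0,0,0],[0.74,0,0,0,0,0,0],[0.74,0,0,0,0,0,0]]}}

```text
time_s: 19.15
ee_pos: [0.5229, 0.0873, 0.0936]
eef_rot: [3.141, 0.0, 1.42]
force: [1.2, 0.3, 0.5]
grip_width: 0.0694
grip_force: 0.0
```

```bash
python3 - <<'E'
from h import *
s=ctrl.get_obs();print(s["ee_pos"],s["eef_rot"],s["force"]);p,m=tray()
print([np.round(proj(p,[*(C+np.array([[np.cos(TH),-np.sin(TH)],[np.sin(TH),np.cos(TH)]])@q),.088]),1).tolist() for q in([-.025,.07],[.025,.07],[.025,-.07],[-.025,-.07])])
cv2.imwrite("pics/t4.png",cv2.resize(p["color"][150:300,240:460],None,fx=3.6,fy=3.6,interpolation=2))
E
```

```text
[0.52290649 0.08727479 0.09356325] [3.14140992e+00 7.31115666e-05 1.42048237e+00] [1.21740164 0.33730547 0.50130406]
conf 0.57 rect [  1.4 150.4] [113.2  81.1] 1.4 [[-56.099998474121094, 189.5], [-54.20000076293945, 108.5], [59.0, 111.30000305175781], [57.0, 192.3000030517578]]
[[354.2, 246.6], [357.4, 222.9], [424.7, 233.5], [422.0, 257.5]]
```

View pics/t4.png

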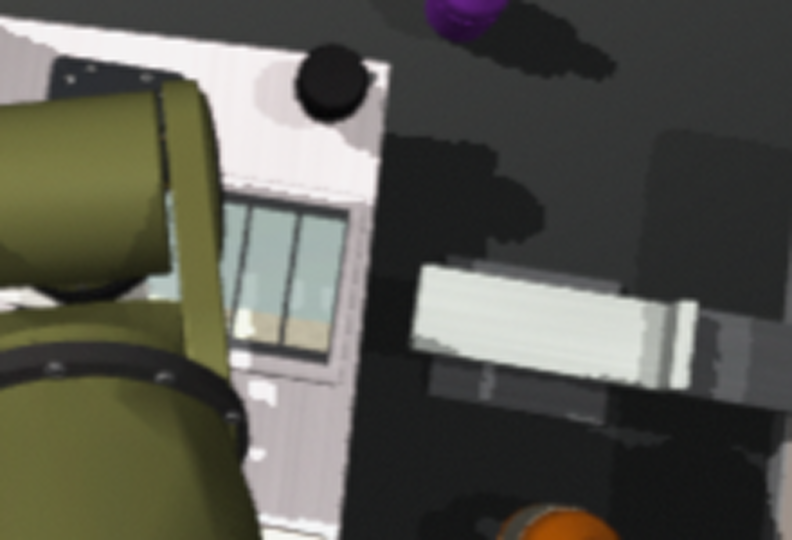

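```bash
python3 - <<'E'
from h import *
p=ctrl.camera("top");c,s=np.cos(TH),np.sin(TH)
for q in((365,202),(335,382),(230,188),(240,372)):
    d=ray(p,(240+q[0]/3.6,150+q[1]/3.6),.106)[:2]-C;print(q,[round(1000*(c*d[0]+s*d[1]),1),round(1000*(-s*d[0]+c*d[1]),1)])
d=ctrl.get_obs()["ee_pos"][:2]-C;print("tcp",c*d[0]+s*d[1],-s*d[0]+c*d[1])
E
```

```text
(365, 202) [np.float64(51.8), np.float64(109.7)]
(335, 382) [np.float64(-52.5), np.float64(112.0)]
(230, 188) [np.float64(47.8), np.float64(187.3)]
(240, 372) [np.float64(-55.6), np.float64(165.6)]
tcp -0.010167313302860033 0.25129316015541164
```

Request:
{"method": "move_arm", "body": {"increments": [[0.74,-0.08,0,0,0,0,0],[0.74,-0.1,0,0,0,0,0],[0.74,-0.1,0,0,0,0,0],[0.74,-0.1,0,0,0,0,0],[0.74,-0.1,0,0,0,0,0],[0.74,-0.1,0,0,0,0,0],[0.74,-0.1,0,0,0,0,0],[0.74,-0.1,0,0,0,0,0],[0.74,-0.1,0,0,0,0,0],[0.74,-0.1,0,0,0,0,0],[0.74,-0.1,0,0,0,0,0],[0.74,-0.1,0,0,0,0,0],[0.74,-0.1,0,0,0,0,0],[0.74,-0.1,0,0,0,0,0],[0.74,-0.1,0,0,0,0,0],[0.74,-0.1,0,0,0,0,0],[0.74,0,0,0,0,0,0],[0.74,0,0,0,0,0,0]]}}

```text
time_s: 21.1
ee_pos: [0.5109, 0.0091, 0.0933]
eef_rot: [-3.141, 0.0, 1.421]
force: [0.7, -1.2, -0.2]
grip_width: 0.0693
grip_force: 0.0
```

```bash
python3 - <<'E'
from h import *
s=ctrl.get_obs();print(s["ee_pos"],s["eef_rot"],s["force"]);p,m=tray()
cv2.imwrite("pics/t5.png",cv2.resize(p["color"][170:300,300:480],None,fx=4.4,fy=4.4,interpolation=2))
E
```

```text
[0.51089457 0.00907826 0.09333034] [-3.14125187e+00  3.30171433e-04  1.42052881e+00] [ 0.66467144 -1.24255626 -0.22169614]
conf 0.57 rect [ 1.8 47. ] [110.4  38.8] 7.6 [[-55.5, 58.900001525878906], [-50.400001525878906, 20.399999618530273], [59.099998474121094, 35.0], [54.0, 73.5]]
```

View pics/t5.png

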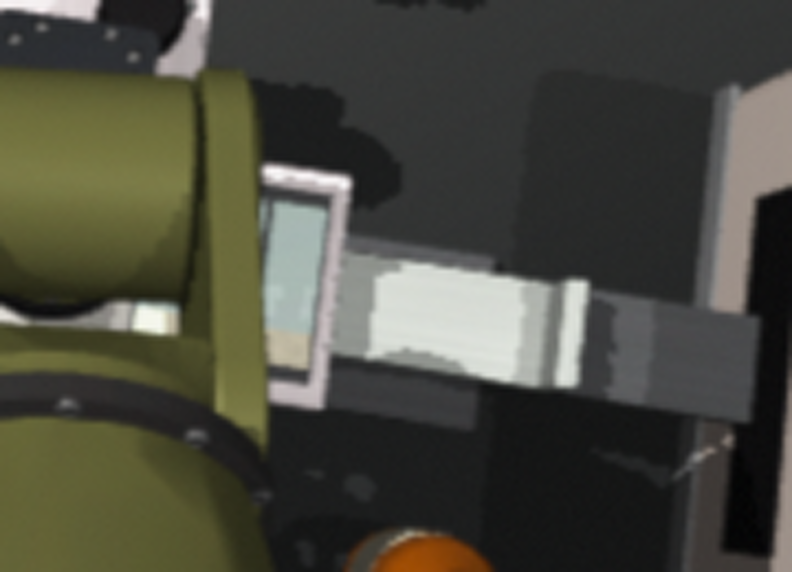

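The tray's front corners are at crop px (352,178) and (322,408), i.e. image (380,210.5) and (373.2,262.7). The tray is riding onto the carriage.

```bash
python3 - <<'E'
from h import *
p=ctrl.camera("top");c,s=np.cos(TH),np.sin(TH)
def fr(d): d=d-C;return np.round([1000*(c*d[0]+s*d[1]),1000*(-s*d[0]+c*d[1])],1)
def L(x,y,z): return fr(ray(p,(300+x/4.4,170+y/4.4),z)[:2])
print("front",L(352,178,.105),L(322,408,.105))
print("carr edges near stop",L(525,278,.088),L(525,380,.088),"mid",L(370,258,.088),L(370,360,.088))
print("tcp",fr(ctrl.get_obs()["ee_pos"][:2]))
w=wrist();o=ctrl.cut_out("tray_center",w)
for q in o[:2]:
    v=np.argwhere(q["mask"])[:,::-1].astype(np.int32);h=cv2.approxPolyDP(cv2.convexHull(v),5,True)[:,0]
    print(q["conf"],[(k.tolist(),fr(ray(w,k,.105)[:2]).tolist()) for k in h])
E
```

```text
front [55.5 30.2] [-52.6  30.5]
carr edges near stop [ 24.  -59.1] [-23.6 -64.3] mid [21.9 13.8] [-25.9   7.9]
tcp [-10.1 172.2]
0.62 [([407, 281], [54.5, 162.8]), ([394, 411], [54.4, 86.0]), ([197, 410], [-52.2, 86.3]), ([191, 313], [-52.3, 145.0]), ([209, 272], [-42.3, 167.3]), ([400, 274], [50.8, 166.5])]
```

Request:
{"method": "move_arm", "body": {"increments": [[0.74,-0.08,-0.002,0,0,0,0],[0.74,-0.1,-0.002,0,0,0,0],[0.74,-0.1,-0.002,0,0,0,0],[0.74,-0.1,-0.002,0,0,0,0],[0.74,-0.1,-0.002,0,0,0,0],[0.74,-0.1,-0.002,0,0,0,0],[0.74,-0.1,-0.002,0,0,0,0],[0.74,-0.1,-0.002,0,0,0,0],[0.74,-0.1,-0.002,0,0,0,0],[0.74,-0.1,-0.002,0,0,0,0],[0.74,-0.1,-0.002,0,0,0,0],[0.74,-0.1,-0.002,0,0,0,0],[0.74,-0.1,-0.002,0,0,0,0],[0.74,-0.1,-0.002,0,0,0,0],[0.74,-0.1,-0.002,0,0,0,0],[0.74,-0.1,-0.002,0,0,0,0],[0.74,-0.1,-0.002,0,0,0,0],[0.74,0,0,0,0,0,0]]}}

```text
time_s: 23.15
ee_pos: [0.4967, -0.0741, 0.0935]
eef_rot: [3.142, 0.0, 1.42]
force: [0.1, 0.5, -0.4]
grip_width: 0.0694
grip_force: 0.0
```

```bash
cat > m.py <<'E'
from h import *
c,s=np.cos(TH),np.sin(TH)
def fr(d): d=d-C;return np.round([1000*(c*d[0]+s*d[1]),1000*(-s*d[0]+c*d[1])],1)
st=ctrl.get_obs();print("tcp",fr(st["ee_pos"][:2]),st["ee_pos"][2],st["force"])
for w in(wrist(),ctrl.camera("top"),ctrl.camera("side")):
  for q in ctrl.cut_out("tray_center",w)[:1]:
    v=np.argwhere(q["mask"])[:,::-1].astype(np.int32);h=cv2.approxPolyDP(cv2.convexHull(v),4,True)[:,0]
    print(q["conf"],[(k.tolist(),fr(ray(w,k,.104)[:2]).tolist()) for k in h])
E
python3 m.py
```

```text
tcp [-11.6  87.5] 0.09347899278387031 [ 0.10931862  0.45530661 -0.42772367]
0.79 [([407, 280], [53.5, 78.1]), ([395, 410], [53.9, 0.8]), ([198, 410], [-53.5, 0.6]), ([192, 309], [-53.4, 61.9]), ([211, 268], [-42.9, 84.3]), ([397, 269], [48.0, 83.9])]
0.45 [([393, 256], [-32.8, -7.3]), ([382, 253], [-30.3, 15.2])]
0.66 [([372, 186], [-53.2, -47.6]), ([338, 213], [-63.3, 81.1]), ([313, 197], [12.6, 88.0]), ([314, 182], [49.0, 49.4]), ([323, 176], [50.3, 17.2])]
```

Request:
{"method": "move_arm", "body": {"increments": [[0.74,-0.08,0,0,0,0,0],[0.74,-0.08,0,0,0,0,0],[0.74,-0.06,0,0,0,0,0],[0.74,-0.04,0,0,0,0,0],[0.74,-0.03,0,0,0,0,0],[0.74,-0.02,0,0,0,0,0]]}}

```text
time_s: 24.05
ee_pos: [0.4945, -0.0889, 0.0934]
eef_rot: [-3.142, -0.0, 1.421]
force: [-0.2, 2.0, 0.5]
grip_width: 0.0699
grip_force: 1.0
```

Request:
{"method": "move_arm", "body": {"increments": [[0.74,-0.02,0,0,0,0,0],[0.74,-0.02,0,0,0,0,0],[0.74,-0.02,0,0,0,0,0]]}}

```text
time_s: 24.35
ee_pos: [0.4942, -0.0908, 0.0935]
eef_rot: [3.142, -0.002, 1.421]
force: [2.6, 17.1, 2.2]
grip_width: 0.0693
grip_force: 8.0
```

Request:
{"method": "move_arm", "body": {"increments": [[0.74,-0.02,0,0,0,0,0],[0.74,-0.02,0,0,0,0,0]]}}

```text
time_s: 24.55
ee_pos: [0.4942, -0.091, 0.0935]
eef_rot: [3.141, -0.005, 1.421]
force: [5.3, 30.3, 2.6]
grip_width: 0.0696
grip_force: 15.4
```

Solid contact with the stop. I'll back off, lift clear and check.

Request:
{"method": "move_arm", "body": {"increments": [[0.74,0.05,0,0,0,0,0],[0.74,0.1,0,0,0,0,0],[0.74,0.2,0,0,0,0,0],[0.74,0.3,0,0,0,0,0],[0.74,0,0,-0.3,0,0,0],[0.74,0,0,-0.6,0,0,0],[0.74,0,0,-0.8,0,0,0],[0.74,0,0,-0.8,0,0,0],[0.74,0.8,0,-0.7,0,0,0],[0.74,0.8,0,0,0,0,0],[0.74,0.8,0,0,0,0,0],[0.74,0.8,0,0,0,0,0],[0.74,0,0,0,0,0,0],[0.74,0,0,0,0,0,0]]}}

```text
time_s: 25.95
ee_pos: [0.5219, 0.0953, 0.2512]
eef_rot: [-3.141, 0.0, 1.423]
force: [1.0, -0.1, 0.3]
grip_width: 0.0695
grip_force: 0.0
```

```bash
cat >> m.py <<'E'
for n,z in(("jar",.12),("objective",.115),("slide_box",.11),("eyepiece",.12)):
    p=ctrl.camera("top");v=ctrl.cut_out(n,p)
    if v: print(n,v[0]["conf"],np.round(v[0]["centre"]),ray(p,v[0]["centre"][::-1],z).round(3))
p=ctrl.camera("top");m=ctrl.cut_out("tray_center",p)
for q in m[:1]:
    k=max(cv2.findContours(q["mask"].astype(np.uint8),0,1)[0],key=cv2.contourArea)
    W=np.array([fr(ray(p,x[0],.104)[:2]) for x in k],np.float32);r=cv2.minAreaRect(W);print(r)
print([(round(q["conf"],2),np.round(q["centre"])) for q in ctrl.cut_out("bottle_center",p)], proj(p,[.218,-.28,.05]))
E
python3 m.py
```

```text
tcp [-12.3 258.9] 0.25116082505321946 [ 0.99797084 -0.10909223  0.28168394]
0.89 [([341, 378], [55.6, 62.2]), ([338, 412], [54.4, 20.0]), ([235, 409], [-54.4, 23.2]), ([238, 368], [-50.1, 73.7]), ([336, 369], [49.9, 73.0])]
0.68 [([427, 219], [53.1, -66.6]), ([422, 271], [-53.2, -67.9]), ([357, 260], [-52.4, 63.1]), ([365, 210], [51.8, 60.4])]
0.61 [([376, 183], [-52.4, -63.1]), ([342, 211], [-64.8, 69.4]), ([309, 188], [41.5, 73.6]), ([344, 162], [53.4, -61.0])]
slide_box 0.69 [307. 322.] [ 0.359 -0.021  0.11 ]
eyepiece 0.65 [173. 331.] [ 0.63  -0.039  0.12 ]
((0.44570159912109375, -2.3289566040039062), (133.6138916015625, 113.59654235839844), 89.3832778930664)
[(0.82, array([377., 446.])), (0.82, array([306., 396.])), (0.77, array([147., 369.])), (0.23, array([224., 314.]))] [447.06776884 376.93554564]
```

```bash
python3 - <<'E'
from h import *
b=ctrl.camera("side")
print([(n,[np.round(o["centre"]).tolist() for o in ctrl.cut_out(n,b)[:1]]) for n in("slide_box","eyepiece","jar","objective")])
print(ctrl.hand_in())
E
```

```text
[('slide_box', [[248.0, 354.0]]), ('eyepiece', [[182.0, 267.0]]), ('jar', [[232.0, 191.0]]), ('objective', [[307.0, 273.0]])]
the job is handed in; nothing more can be done
None
```

The job is handed in: the bottle stands on the bench clear of the carriage, the tray lies flat, centred to within about 1 mm, straight and against the stop, and the jar, objective, slide box and eyepiece stayed where they were as far as the cameras show.

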